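# Set the automatic centre punch and poise it over the brass blank

## Robot

A 6-joint arm with a two-finger parallel gripper is mounted at the origin on a cart in front of the work surface, level with it; the furniture and walls round the work are solid. World frame = base frame: x ahead of the robot, y to its left, z up, the work surface at z = 0. Lengths are in mm, angles in rad, forces in N, time in s.
With the tool pointing down it reaches from about 375 to 975 mm from the base axis. Payload 3.8 kg.
Tool frame: the origin (TCP) lies between the finger pads; the fingertips stand 22 mm ahead of it and the grasp point (between the pads) lies 3 mm ahead of it (bot.tcp_to_tips is the distance from the TCP to the fingertips, in mm); z points along the fingers, y is the direction in which the jaws open and shut (so a half turn about z gives the same grasp; the last joint's range is limited). The gripper opens to 85 mm and grips with 20 to 120 N. Pads are 22 mm wide; open, the fingers measure 114 mm over their backs; the gripper's body (76 mm by 85 mm) begins 54 mm behind the grasp point. The pads swing forward as they close: fully open they stand 13 mm farther back than shut.
Start: joints at [1.2, 0.264, 1.604, -0, 1.274, -0.037], TCP at [221.152, 637.738, 253.28] pointing down, gripper open.
Joint ranges: [-2.63, 2.63], [-0.94, 2.18], [0.31, 2.57], [-1.31, 4.45], [0, 2.66], [-2.55, 2.55]. Speed limits (rad/s): [2.57, 2.57, 3.14, 3.14, 3.14, 3.14].

## Interface

Orientations are given as a unit quaternion [w, x, y, z].
In Python, from plant import bot gives the robot as it stands.
- The arm moves only by the tool jog_arm, never from a script. Its argument "plan" is a list of rows, each a list of 5 numbers: the shift along the tool's x, y, z in mm, then the turn about the tool's z in degrees, then the closure, from 0 (fully open) to 1 (shut). A call has 1 to 20 rows; each row shifts and turns the commanded pose from where the row before left it, along the tool's axes as they then stand; what a row does not reach is not made up. A row lasts 1/8 s, in which the tool goes at most 62.5 mm and 10.7 degrees, less where a joint would pass 70% of its speed; a pose out of reach is approached as far as the arm can. A call with a gripper value outside its range is refused whole. The fingers move at their own pace and stop on an object; the grip force is fixed at half the most. Time passes only in rows, so rows that do not move let the fingers close. It gives the time, the measured TCP pose, the force and the opening at its end, in the units of the state.
- bot.get_obs(): the state, without advancing time (a new reading comes with each control period).
- bot.grab_frame(name): name is "scene" or "top" or "wrist"; returns the picture (384x512x3 uint8, red, green, blue); there is no depth.
- bot.get_calibration(name): a dict with "fov_y" (degrees; the focal length in pixels is half the picture's height over the tangent of half this angle, whatever the lens; pixels are square), "cx", "cy" (the principal point, pixels), "T" (4x4, takes a point from camera to world coordinates). Camera axes: x right, y down, z forward; pixel columns grow to the right and rows downward; lengths in mm; the calibration is good to about 2 mm. The wrist camera is an equidistant fisheye: a pixel r from the principal point sees the ray r / f radians off the axis. A picture is of the moment at which its call begins: read the wrist's pose just before it. get_calibration takes no time and is no camera call; for the wrist camera it gives the pose at the moment of the call.
- bot.hand_in(): hands the job in, once; it reports no verdict.
Trained networks look in the newest picture that a camera, given by its name, has taken for a name from the list of things; names that differ only in an ending like _2 or _b are one class to them, and where a whole thing is asked for, a point or a joint stands for the part that bears it (a point fixed in the world has none). Each returns a list of dicts, best first, with "score" (0 to 1); they miss things now and then, are a little off and sometimes report something else, mostly with a low value. They report only what shows in the picture. A call takes as long as a camera call. They do not tell look-alikes from the thing itself.
- bot.masks_of(camera, query): "pixels" (384x512 bool, what is visible of it).
- bot.pinpoint(camera, query): "centre" ([x, y, z] in mm, in world coordinates, good to about 4 mm: a listed point, or the origin of a listed thing).
The state is a dict: "time": time; "qpos": joint angles; "joint_velocities": joint speeds; "joint_efforts": joint torques, N m; "ee_pos": TCP position; "eef_rot": TCP orientation; "ft_force": force on the tool from outside, world axes, zero at the start; "wrist_torque": the same for the moment, N m; "width": opening from 0.0 (shut) to 1.0 (fully open).
Only numpy, scipy, OpenCV 4.12 (cv2) and the standard library are available. Lean on these libraries where they do the work, as an engineer would, in place of code of your own. Each camera call takes 0.05 s, during which the arm holds its last target.

## Task

Set the force sleeve of the automatic centre punch to 5 while the punch still stands in its wooden stand. Then draw it out, carry it over the things on the bench and bring it upright over the round brass blank, its point inside the small scribed circle as seen from above and a few millimetres (about 6) above the metal, never touching either blank. Finish still holding the punch there in the gripper, motionless and ready to strike, with the sleeve still at 5, and leave everything else undisturbed.

Things in the scene. Friction and masses are not known exactly. Their poses are not given: they have to be found in the camera images.
- punch: automatic centre punch, 110 mm long, about 0.2 kg, standing upright, point down, in the bore of the stand. Origin at its point, z from point to cap. A dark round collar 41 mm across (50 to 57 mm from the point) rests on the stand; the black force sleeve is above it. A red index line stands on the collar's -x side
- punch_point (a point): the tool's steel point (the same place as the punch's origin). Above it: 20 mm of point and rod up to 8 mm thick, then 30 mm of steel body of square section 14 mm. The square body fits the stand's square bore with 0.5 mm play a side, so it cannot turn in there; it is clear of the stand after being lifted 50 mm straight up
- punch_grip (a point): middle of the knurled grip of the force sleeve, on the tool's axis, 86 mm above the point. The grip is a cylinder 24 mm across, 66 to 106 mm above the point (in the stand: 72 to 112 mm above the bench); it serves both for turning the sleeve and for carrying the punch
- force_sleeve (a joint): angle of the black force sleeve about the tool's axis (rad). White numbers 1 to 8 on its bevelled skirt pass the red index line: 0 = number 1, one click of 0.349 rad (20 degrees) a number, 5 = 1.396; end stops at 1 and 8. Clockwise seen from above raises the number. A sprung ball holds each click (about 0.03 N m to turn). It starts between 1 and 3
- punch_stand: fixed wooden stand on a dark steel foot, 70 x 104 mm, 56 mm high. Origin at the centre of its underside; the square bore is vertical, its axis at y = +18 mm in the stand's frame, and the punch's axes run with the stand's. Four thin steel setting punches stand out 6 mm above the top, 38 to 54 mm from the bore
- bench_block: fixed, heavy steel bench block, 100 x 100 mm on a 106 mm black rubber pad, top 24 mm above the bench. Origin at the centre of the underside. The brass and the copper blank lie loose on it side by side
- brass_blank: round brass blank, 38 mm across, 3 mm thick, loose on the bench block: the target. Origin at the centre of its underside, z up
- brass_mark (a point): centre of the scribed circle (8 mm across, with a cross through it) on the top face of the round brass blank
- copper_blank: square copper blank, 36 x 36 x 3 mm, marked the same way, loose on the bench block: not the target. Origin at the centre of its underside
- flux_bottle: bystander, loose: small bottle with amber liquid and a white cap, 46 mm across, 102 mm high. Origin under its centre
- shot_jar: bystander, loose: grey jar with a pale grey lid, 74 mm across, 116 mm high. Origin under its centre
- third_hand: bystander, loose: tweezers on a black round foot, 95 x 178 mm, 79 mm high. Origin under its centre
- solder_board: bystander, fixed: pale soldering block 130 x 228 x 31 mm with a small silver ring lying on it. Origin under its centre
Mind the look-alikes: they are no part of the job. Leave any green look-alike of the copper_blank alone.

How it is judged:
By the outcome, as a careful person would: the job done as asked, in the order asked, and still so for the second after the job is handed in, while the arm keeps its last pose, push and grip.
It also fails if it takes over 48 s, if anything falls off the work surface, if the arm or the gripper's body presses on something with over 40 N, if the wrist force passes 120 N, or if a joint passes its speed limit or range.

## Working session

There is one attempt and no reset: what is moved stays moved. The work goes in short steps, Python scripts to look and compute and a tool call to move; the robot and the scene stay as the last step left them, time stands still between calls to the robot, and variables do not carry over. Pictures are saved under pics/ and viewed, and the job is handed in when it is done.

Besides the shell and the picture viewer there is one more tool, called after "Call:" by a JSON object that holds its "name" and its "arguments". jog_arm: Moves the arm, as the interface text tells. Its arguments: {"type":"object","properties":{"plan":{"type":"array","items":{"type":"array","items":{"type":"number"}}}},"required":["plan"]}

```bash
mkdir -p pics; ls
python3 - <<'E'
from plant import bot
import cv2,numpy as np
o=bot.get_obs();print({k:np.round(v,3) for k,v in o.items()})
for n in ("scene","top","wrist"):
    im=bot.grab_frame(n);cv2.imwrite(f"pics/{n}0.png",cv2.resize(im[:,:,::-1],(768,576),interpolation=cv2.INTER_CUBIC))
    c=bot.get_calibration(n);print(n,c['fov_y'],c['cx'],c['cy'],np.round(c['T'],3).tolist())
    for q in ("punch","punch_grip","punch_stand","brass_blank","brass_mark","copper_blank","bench_block","flux_bottle","shot_jar","third_hand","solder_board"):
        print(n,q,[(round(float(d['score']),2),np.round(d['centre']).tolist()) for d in bot.pinpoint(n,q)[:4]])
print(bot.get_obs()['time'])
E
```

```text
pics
{'time': np.float64(0.0), 'qpos': array([ 1.2  ,  0.265,  1.605,  0.   ,  1.274, -0.037]), 'joint_velocities': array([ 0.   ,  0.   , -0.   , -0.   ,  0.001, -0.   ]), 'joint_efforts': array([ 0.0000e+00, -5.1513e+01, -3.6732e+01, -0.0000e+00,  1.3000e-02,
        0.0000e+00]), 'ee_pos': array([220.897, 637.117, 251.941]), 'eef_rot': array([-0.   ,  0.166,  0.986, -0.001]), 'ft_force': array([ 0.501, -0.586, -0.036]), 'wrist_torque': array([-0.012,  0.029, -0.013]), 'width': np.float64(0.997)}
scene 45.56732389339257 251.31061290676178 186.93585607861155 [[0.552, -0.432, 0.713, -133.163], [-0.833, -0.31, 0.458, -453.119], [0.023, -0.847, -0.531, 593.761], [0.0, 0.0, 0.0, 1.0]]
scene punch []
scene punch_grip [(0.77, [463.0, 222.0, 95.0])]
scene punch_stand [(0.68, [460.0, 200.0, 1.0])]
scene brass_blank [(0.45, [497.0, -166.0, 25.0])]
scene brass_mark [(0.78, [504.0, -166.0, 26.0])]
scene copper_blank [(0.69, [495.0, -215.0, 23.0]), (0.65, [600.0, -287.0, -1.0])]
scene bench_block [(0.94, [505.0, -193.0, -2.0])]
scene flux_bottle [(0.82, [428.0, -29.0, -0.0])]
scene shot_jar [(0
[... 902 characters left out ...]
0, -173.0, -1.0])]
top solder_board [(0.84, [687.0, 48.0, -1.0]), (0.44, [533.0, -29.0, -1.0])]
wrist 65.70646984690485 256.2978914038064 190.57671812072968 [[0.328, 0.901, 0.286, 149.065], [0.945, -0.312, -0.098, 662.803], [0.001, 0.302, -0.953, 374.936], [0.0, 0.0, 0.0, 1.0]]
wrist punch []
wrist punch_grip []
wrist punch_stand [(0.74, [460.0, 204.0, 1.0])]
wrist brass_blank [(0.45, [497.0, -167.0, 25.0])]
wrist brass_mark [(0.41, [495.0, -169.0, 24.0])]
wrist copper_blank []
wrist bench_block [(0.63, [499.0, -190.0, 1.0])]
wrist flux_bottle [(0.66, [423.0, -24.0, 4.0])]
wrist shot_jar []
wrist third_hand [(0.45, [497.0, -167.0, 27.0])]
wrist solder_board [(0.66, [502.0, -191.0, 2.0])]
1.8
```

View pictures.

View pics/scene0.png

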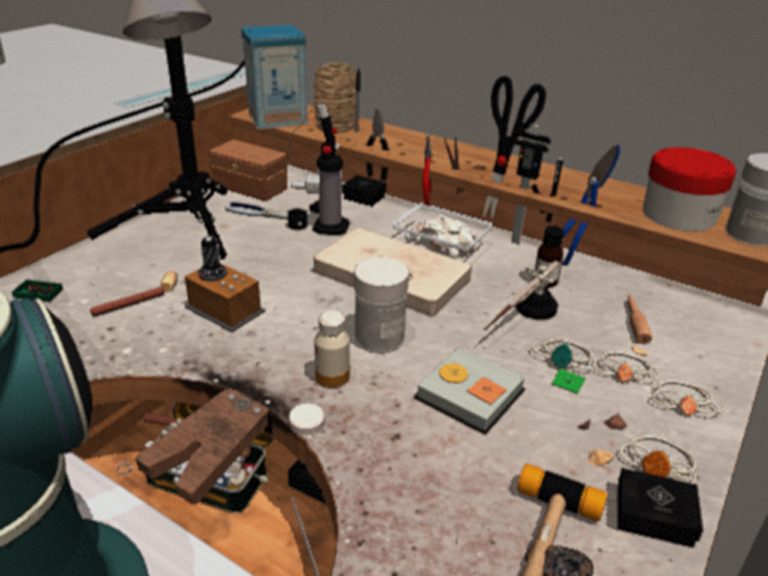

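View pics/top0.png

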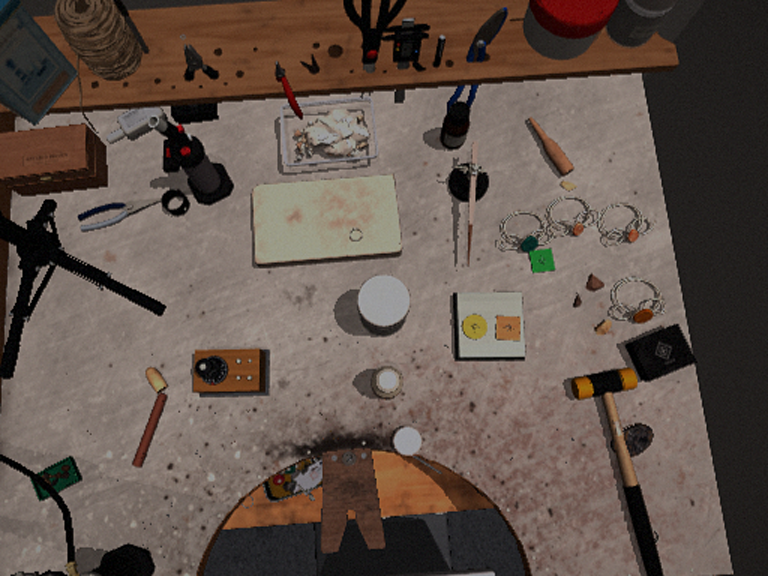

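View pics/wrist0.png

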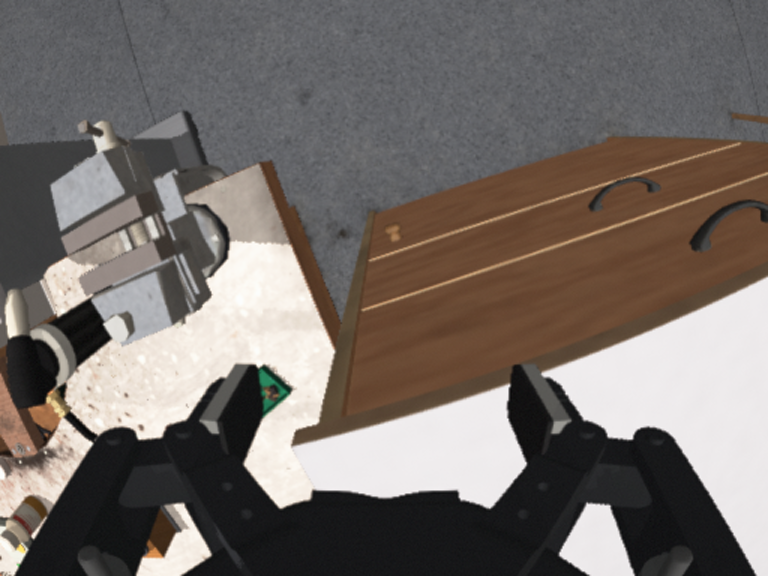

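```bash
cat > h.py <<'E'
import numpy as np,cv2
from scipy.spatial.transform import Rotation as R
from plant import bot
def proj(cal,P,wrist=False):
    T=cal['T'];p=T[:3,:3].T@(np.asarray(P,float)-T[:3,3]);f=192/np.tan(np.radians(cal['fov_y']/2))
    if wrist:
        r=np.hypot(p[0],p[1]);th=np.arctan2(r,p[2]);return np.array([cal['cx']+f*th*p[0]/r,cal['cy']+f*th*p[1]/r])
    return np.array([cal['cx']+f*p[0]/p[2],cal['cy']+f*p[1]/p[2]])
def ray(cal,u,v,wrist=False):
    T=cal['T'];f=192/np.tan(np.radians(cal['fov_y']/2));d=np.array([(u-cal['cx'])/f,(v-cal['cy'])/f,1.])
    if wrist:
        r=np.hypot(d[0],d[1])+1e-12;d=np.array([d[0]/r*np.sin(r),d[1]/r*np.sin(r),np.cos(r)])
    return T[:3,3],T[:3,:3]@d
def atz(cal,u,v,z,wrist=False):
    o,d=ray(cal,u,v,wrist);return o+d*(z-o[2])/d[2]
def pose():
    o=bot.get_obs();q=o['eef_rot'];return o['ee_pos'],R.from_quat([q[1],q[2],q[3],q[0]]).as_matrix(),o
E
python3 - <<'E'
from h import *
s=bot.get_calibration('scene');t=bot.get_calibration('top')
for z in (100,200,300,400,500,600):print(z,np.round(atz(s,112,8,z)),np.round(atz(s,142,158,z)))
for uv in [(192,347),(266,347),(267,394),(193,394)]:
    print(np.round(atz(t,uv[0]*2/3,uv[1]*2/3,56),1))
for uv in [(160,310),(40,220)]: print(np.round(atz(t,uv[0]*2/3,uv[1]*2/3,20),1),np.round(atz(t,uv[0]*2/3,uv[1]*2/3,150),1))
p,M,o=pose();print(p,M)
im=bot.grab_frame('top');
a=im[215:275,115:190];cv2.imwrite('pics/c1.png',cv2.resize(a[:,:,::-1],None,fx=8,fy=8,interpolation=cv2.INTER_CUBIC))
a=im[185:245,290:360];cv2.imwrite('pics/c2.png',cv2.resize(a[:,:,::-1],None,fx=8,fy=8,interpolation=cv2.INTER_CUBIC))
im=bot.grab_frame('scene');
a=im[145:220,115:185];cv2.imwrite('pics/c3.png',cv2.resize(a[:,:,::-1],None,fx=8,fy=8,interpolation=cv2.INTER_CUBIC))
E
```

```text
100 [1570. 1535.  100.] [488. 238. 100.]
200 [1225. 1132.  200.] [362.  98. 200.]
300 [880. 730. 300.] [236. -42. 300.]
400 [535. 327. 400.] [ 111. -182.  400.]
500 [190. -76. 500.] [ -15. -322.  500.]
600 [-155. -478.  600.] [-141. -462.  600.]
[494.1 252.   56. ]
[486.1 145.   56. ]
[418.8 146.1  56. ]
[426.6 251.5  56. ]
[559.4 310.3  20. ] [533.  266.6 150. ]
[717.9 498.9  20. ] [669.3 428.8 150. ]
[221.14447182 637.69417049 253.2194377 ] [[-9.44806234e-01  3.27629633e-01 -6.89679765e-05]
 [ 3.27629640e-01  9.44806222e-01 -1.46240183e-04]
 [ 1.72487558e-05 -1.60764590e-04 -9.99999987e-01]]
```

View pics/c1.png

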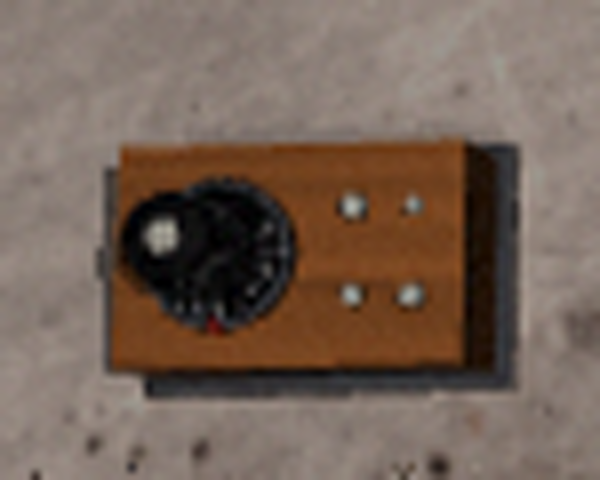

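View pics/c2.png

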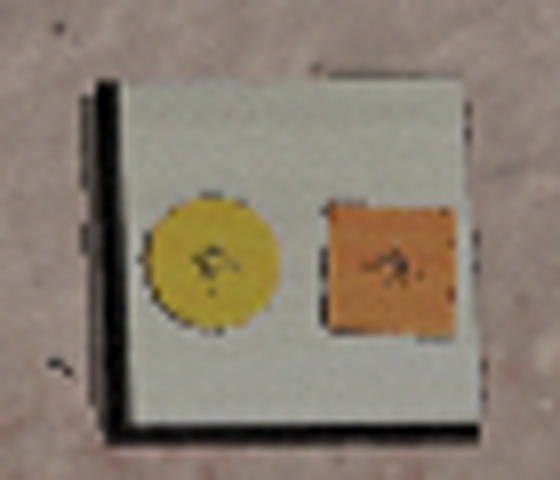

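View pics/c3.png

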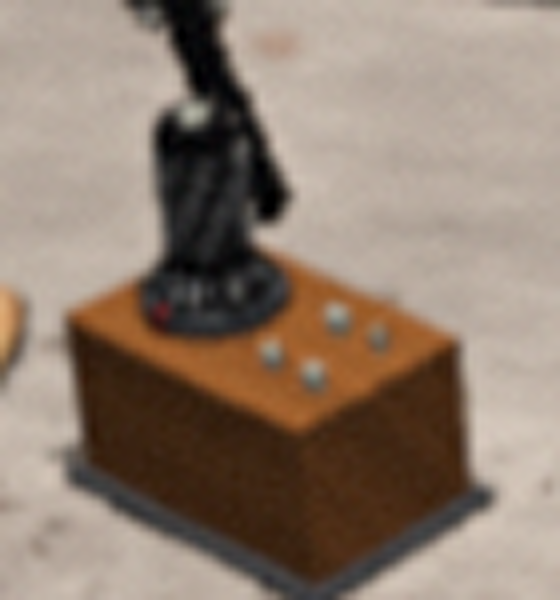

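Call:
{"name": "jog_arm", "arguments": {"plan": [[-36.2,-31.5,7.3,0,0],[-36.2,-31.5,7.3,0,0],[-36.2,-31.5,7.3,0,0],[-36.2,-31.5,7.3,0,0],[-36.2,-31.5,7.3,0,0],[-36.2,-31.5,7.3,0,0],[-36.2,-31.5,7.3,0,0],[-36.2,-31.5,7.3,0,0],[-36.2,-31.5,7.3,0,0],[-36.2,-31.5,7.3,0,0],[0,0,0,-7.4,0],[0,0,0,-7.4,0],[0,0,0,0,0]]}}

```text
time: 3.52
ee_pos: [460.1, 221.3, 180.4]
eef_rot: [0.0, 0.039, 0.999, 0.0]
ft_force: [0.1, 0.3, 0.7]
width: 1.002
```

Run:
```python
from h import *
p,M,o=pose();print(p,M.round(4).tolist(),o['time'],o['qpos'])
w=bot.get_calibration('wrist');im=bot.grab_frame('wrist')
cv2.imwrite('pics/w1.png',cv2.resize(im[:,:,::-1],(768,576),interpolation=cv2.INTER_CUBIC))
for q in ('punch_grip','punch_point','punch_stand'): print(q,[(round(float(d['score']),2),np.round(d['centre'],1).tolist()) for d in bot.pinpoint('wrist',q)[:2]])
u=proj(w,[460,222,68],True).astype(int);print(u)
a=im[max(u[1]-45,0):u[1]+45,u[0]-60:u[0]+60];cv2.imwrite('pics/w1c.png',cv2.resize(a[:,:,::-1],None,fx=6,fy=6,interpolation=cv2.INTER_CUBIC))
```

```text
[460.1269526  221.31831174 180.41285079] [[-0.997, 0.0773, 0.0002], [0.0773, 0.997, 0.0001], [-0.0002, 0.0001, -1.0]] 3.525 [ 3.99535428e-01  1.11587705e-02  2.02960359e+00  9.34631432e-06
  1.10056921e+00 -1.09388310e+00]
punch_grip [(0.63, [459.6, 221.2, 91.5])]
punch_point []
punch_stand [(0.61, [456.9, 202.1, -0.2])]
[257 192]
```

View pics/w1.png

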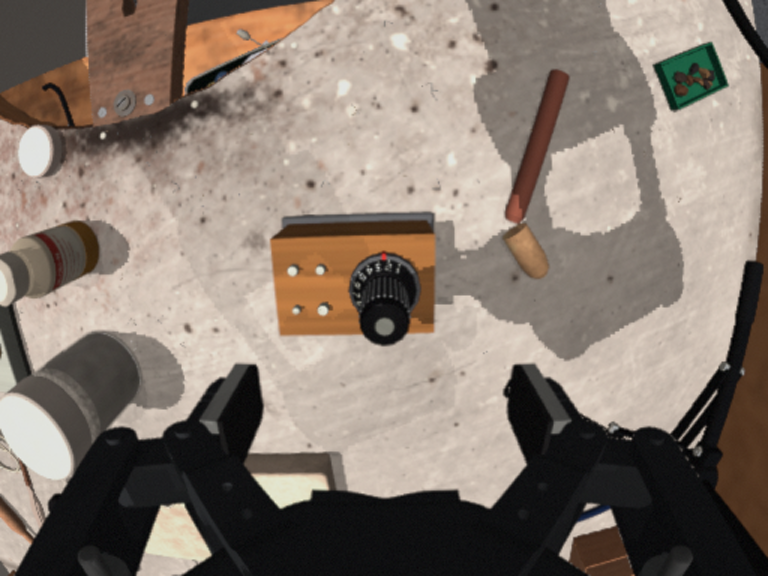

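View pics/w1c.png

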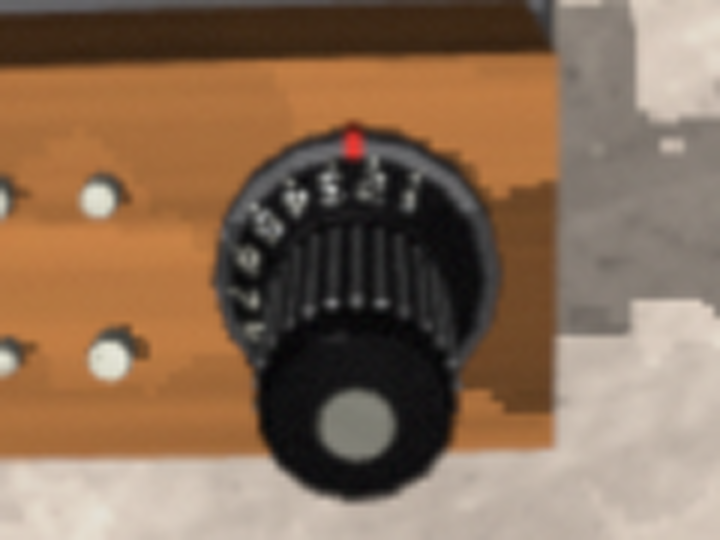

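Run:
```python
from h import *
p,M,o=pose()
w=bot.get_calibration('wrist')
P=atz(w,197+356/6,147+422/6,116,True);print(P, M.T@(P-p))
# collar centre: extents left 215..right 500 at y~275; top 128
for uv,z in (((215,275),62),((500,275),62),((353,145),62)):
    Q=atz(w,197+uv[0]/6,147+uv[1]/6,z,True);print(Q,M.T@(Q-p))
# scene/top check of the cap
im=bot.grab_frame('top');c=bot.get_calibration('top');print(atz(c,115+161/8,215+236/8,116))
c=bot.get_calibration('scene');print(atz(c,115+195/8,145+112/8,116))
```

```text
[461.59364758 221.55632175 116.        ] [-1.69749980e+00 -1.41195166e-02  6.43665414e+01]
[460.19267068 201.65396634  62.        ] [ -1.81438512 -19.96669732 118.36605496]
[463.28905796 241.94999261  62.        ] [ -1.82098683  20.44811807 118.3670767 ]
[442.81270019 222.61942389  62.        ] [ 17.11757528  -0.39133897 118.36380825]
[458.02452716 220.91831271 116.        ]
[461.37639007 217.20619741 116.        ]
```

Call:
{"name": "jog_arm", "arguments": {"plan": [[-0.5,0,20,0,0],[-0.5,0,20,0,0],[-0.5,0,20,0,0],[0,0,20,0,0],[0,0,3.4,0,0],[0,0,0,0,0]]}}

```text
time: 4.53
ee_pos: [461.5, 221.6, 97.1]
eef_rot: [-0.0, 0.038, 0.999, -0.0]
ft_force: [0.3, 0.4, -0.6]
width: 0.999
```

Run:
```python
from h import *
p,M,o=pose();print(p,M.round(4).tolist(),o['time'])
w=bot.get_calibration('wrist');im=bot.grab_frame('wrist')
cv2.imwrite('pics/w2.png',cv2.resize(im[:,:,::-1],(768,576),interpolation=cv2.INTER_CUBIC))
u=proj(w,[461,222,68],True).astype(int);print(u)
a=im[max(u[1]-45,0):u[1]+45,u[0]-55:u[0]+55];cv2.imwrite('pics/w2c.png',cv2.resize(a[:,:,::-1],None,fx=7,fy=6.6,interpolation=cv2.INTER_LANCZOS4))
```

```text
[461.53074108 221.56157063  97.08422184] [[-0.9971, 0.0755, -0.0], [0.0755, 0.9971, -0.0001], [0.0, -0.0001, -1.0]] 4.525
[257 237]
```

View pics/w2.png

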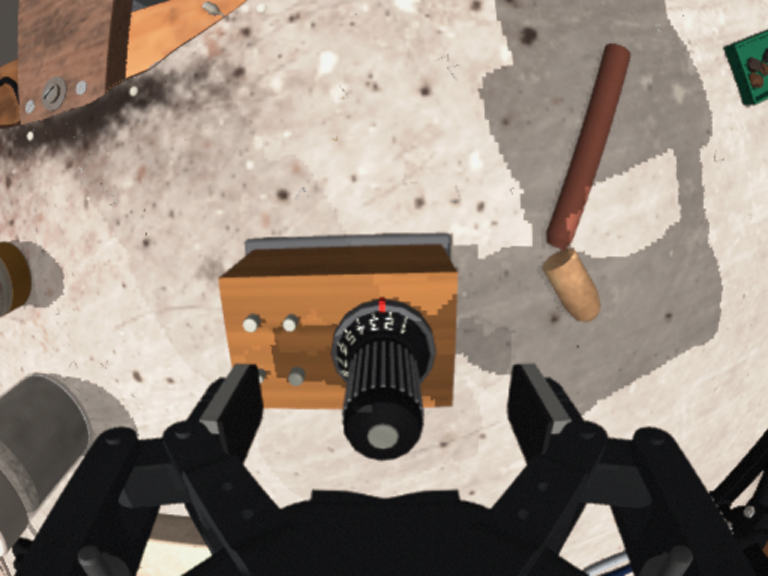

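View pics/w2c.png

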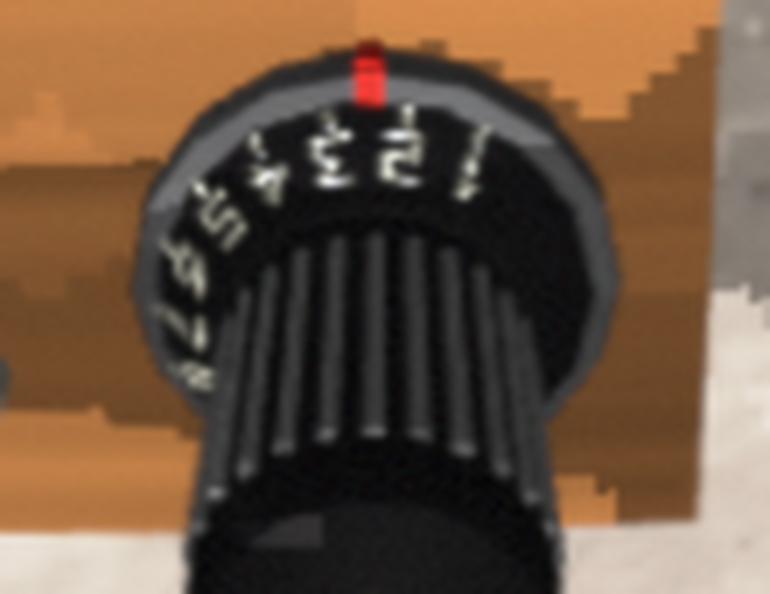

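Call:
{"name": "jog_arm", "arguments": {"plan": [[0,0,0,0,0.5],[0,0,0,0,1],[0,0,0,0,1],[0,0,0,0,1],[0,0,0,0,1],[0,0,0,0,1],[0,0,0,0,1],[0,0,0,0,1]]}}

```text
time: 5.58
ee_pos: [461.7, 221.6, 97.2]
eef_rot: [0.0, 0.038, 0.999, 0.0]
ft_force: [-0.9, -0.4, 5.0]
width: 0.267
```

```bash
cat > look.py <<'E'
from h import *
import sys
p,M,o=pose();print(p.round(2),'toolx ang',np.degrees(np.arctan2(M[1,0],M[0,0])).round(2),'z',M[:,2].round(4),o['time'],'F',o['ft_force'].round(2),'T',o['wrist_torque'].round(3),o['width'])
w=bot.get_calibration('wrist');im=bot.grab_frame('wrist')
cv2.imwrite(f'pics/{sys.argv[1]}.png',cv2.resize(im[:,:,::-1],(768,576),interpolation=cv2.INTER_CUBIC))
a=im[190:300,196:316];cv2.imwrite(f'pics/{sys.argv[1]}c.png',cv2.resize(a[:,:,::-1],None,fx=6,fy=5.4,interpolation=cv2.INTER_LANCZOS4))
E
python3 look.py w3
```

```text
[461.7  221.57  97.2 ] toolx ang 175.67 z [ 5.e-04  3.e-04 -1.e+00] 5.575 F [-0.89 -0.4   4.97] T [0.119 0.134 0.026] 0.26688476561937
```

View pics/w3c.png

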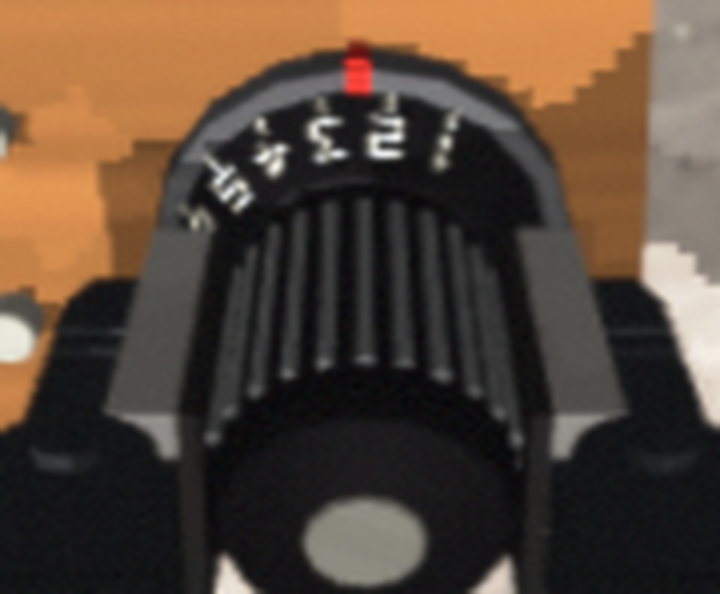

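Call:
{"name": "jog_arm", "arguments": {"plan": [[0,0,0,5,1],[0,0,0,7,1],[0,0,0,7,1],[0,0,0,7,1],[0,0,0,7,1],[0,0,0,7,1],[0,0,0,6,1],[0,0,0,4.5,1],[0,0,0,0,1],[0,0,0,0,1]]}}

```text
time: 6.88
ee_pos: [461.3, 220.8, 97.1]
eef_rot: [0.0, 0.46, 0.888, -0.001]
ft_force: [-1.7, -2.4, 7.4]
width: 0.271
```

```bash
python3 look.py w4
```

```text
[461.32 220.78  97.13] toolx ang 125.19 z [-5.0e-04 -1.3e-03 -1.0e+00] 6.875 F [-1.67 -2.38  7.35] T [-0.494  0.345  0.035] 0.27062600683206156
```

View pics/w4c.png

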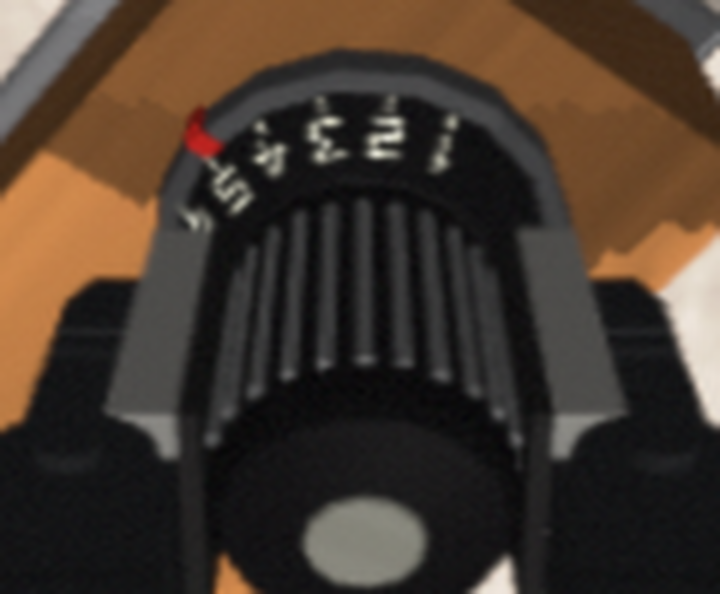

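Call:
{"name": "jog_arm", "arguments": {"plan": [[0,0,-3,0,1],[0,0,-7,0,1],[0,0,-10,0,1],[0,0,-10,0,1],[0,0,-10,0,1],[0,0,-10,0,1],[0,0,-10,0,1],[0,0,-20,0,1],[0,0,-25,0,1],[0,0,-30,0,1],[0,0,-20,0,1],[0,0,-5,0,1],[0,0,0,0,1]]}}

```text
time: 8.55
ee_pos: [461.4, 221.4, 256.9]
eef_rot: [0.0, 0.46, 0.888, 0.0]
ft_force: [0.4, -0.9, -3.2]
width: 0.273
```

```bash
python3 look.py w5
python3 - <<'E'
from h import *
p,M,o=pose()
im=bot.grab_frame('scene');cv2.imwrite('pics/s5.png',cv2.resize(im[40:230,80:300,::-1],None,fx=3.5,fy=3,interpolation=cv2.INTER_CUBIC))
for c in ('scene','top'):
    if c=='top': bot.grab_frame(c)
    for q in('brass_mark','brass_blank','copper_blank'):
        print(c,q,[(round(float(d['score']),2),np.round(d['centre'],1).tolist()) for d in bot.pinpoint(c,q)[:2]])
# mark from crop c2 and silhouettes
t=bot.get_calibration('top');print(atz(t,290+212/8,185+263/8,27))
E
```

```text
[461.36 221.4  256.88] toolx ang 125.17 z [ 1.e-04  1.e-04 -1.e+00] 8.55 F [ 0.43 -0.92 -3.19] T [ 0.054 -0.028 -0.033] 0.27295442175382456
scene brass_mark [(0.77, [502.4, -165.1, 22.7])]
scene brass_blank [(0.71, [498.2, -167.8, 22.2])]
scene copper_blank [(0.55, [598.5, -285.5, -0.7]), (0.48, [493.5, -215.1, 21.6])]
top brass_mark []
top brass_blank [(0.62, [498.0, -165.5, 26.3]), (0.29, [532.3, -30.8, 0.7])]
top copper_blank [(0.78, [494.0, -214.3, 22.9]), (0.71, [599.8, -287.1, 0.3])]
[ 497.05669403 -164.87557882   27.        ]
```

View pics/w5.png

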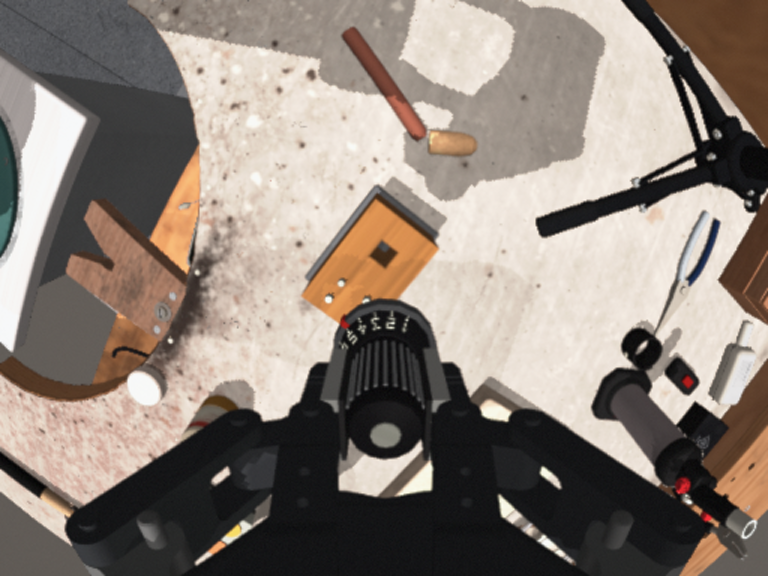

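View pics/s5.png

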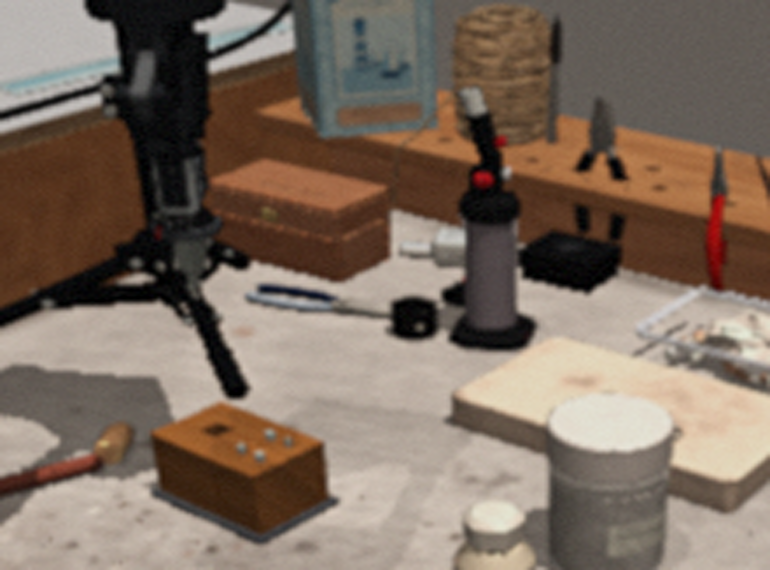

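View pics/w5c.png

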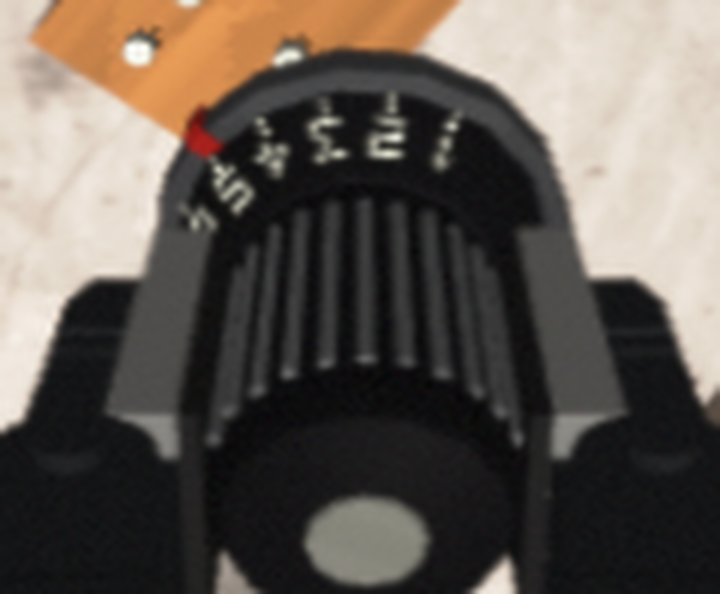

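Call:
{"name": "jog_arm", "arguments": {"plan": [[-10.2,-4.9,0,0,1],[-20.5,-9.8,0,0,1],[-34.1,-16.4,0,0,1],[-34.1,-16.4,0,0,1],[-34.1,-16.4,0,0,1],[-34.1,-16.4,0,0,1],[-34.1,-16.4,0,0,1],[-34.1,-16.4,0,0,1],[-34.1,-16.4,0,0,1],[-34.1,-16.4,0,0,1],[-34.1,-16.4,0,0,1],[-34.1,-16.4,0,0,1],[-20.5,-9.8,10,0,1],[-10.2,-4.9,20,0,1],[0,0,25,0,1],[0,0,15,0,1],[0,0,0,0,1],[0,0,0,0,1]]}}

```text
time: 11.25
ee_pos: [535.7, -218.6, 187.4]
eef_rot: [0.0, 0.46, 0.888, 0.0]
ft_force: [-0.2, 0.0, -2.0]
width: 0.269
```

```bash
python3 look.py w6
python3 - <<'E'
from h import *
for c in ('wrist',):
    for q in('brass_mark','brass_blank','copper_blank','punch_grip'):
        print(c,q,[(round(float(d['score']),2),np.round(d['centre'],1).tolist()) for d in bot.pinpoint(c,q)[:2]])
w=bot.get_calibration('wrist');im=bot.grab_frame('wrist');u=proj(w,[497,-165,27],True).astype(int);print(u)
a=im[u[1]-35:u[1]+35,u[0]-50:u[0]+50];cv2.imwrite('pics/w6m.png',cv2.resize(a[:,:,::-1],None,fx=8,fy=8,interpolation=cv2.INTER_CUBIC))
E
```

```text
[ 535.68 -218.63  187.44] toolx ang 125.21 z [ 9.e-04 -3.e-04 -1.e+00] 11.25 F [-0.22  0.03 -2.01] T [-0.05  -0.01  -0.014] 0.2691534023005427
wrist brass_mark [(0.76, [496.0, -168.0, 26.6])]
wrist brass_blank [(0.9, [499.8, -163.6, 23.5])]
wrist copper_blank [(0.65, [493.5, -216.3, 24.7]), (0.16, [497.8, -163.1, 23.4])]
wrist punch_grip [(0.76, [530.2, -219.4, 184.3])]
[254 109]
```

View pics/w6.png

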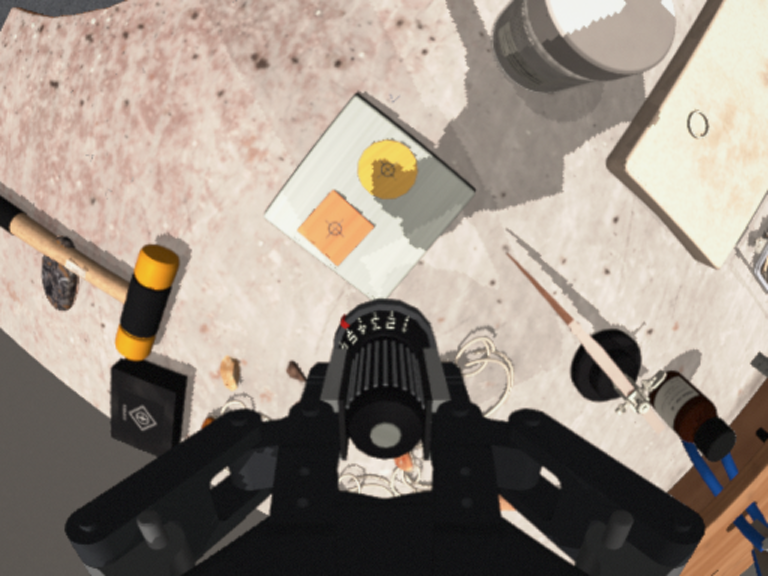

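View pics/w6m.png

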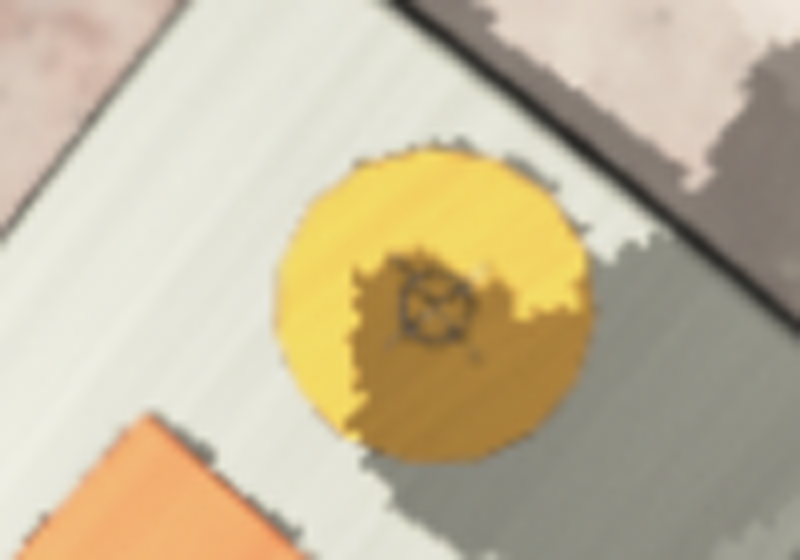

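Run:
```python
from h import *
p,M,o=pose();w=bot.get_calibration('wrist')
m=atz(w,258.6,112.1,27,True);print('mark',m,'tool',M.T@(m-p))
im=bot.grab_frame('wrist');g=cv2.cvtColor(im,cv2.COLOR_RGB2GRAY)
sub=g[275:305,240:275];mask=(sub>100).astype(np.uint8);n,l,s,c=cv2.connectedComponentsWithStats(mask);i=1+np.argmax(s[1:,4]);print(s[i],c[i]+[240,275])
cap=atz(w,*(c[i]+[240,275]),p[2]+19,True);print('cap',cap,M.T@(cap-p))
# scene view of punch
im=bot.grab_frame('scene');s=bot.get_calibration('scene')
u=proj(s,p-[0,0,60]);print(u,[proj(s,p+[0,0,dz]).round(1) for dz in(19,-91)]);u=u.astype(int)
a=im[u[1]-60:u[1]+60,u[0]-70:u[0]+70];cv2.imwrite('pics/s6.png',cv2.resize(a[:,:,::-1],None,fx=5,fy=5,interpolation=cv2.INTER_CUBIC))
```

```text
mark [ 501.08978564 -164.73562377   27.        ] tool [ 64.51397949   2.94087843 160.68912343]
[  7   8  20  15 229] [256.45851528 289.93449782]
cap [ 536.22250163 -218.60119081  206.7713368 ] [ 9.99199466e-03  7.53443839e-01 -1.89994719e+01]
[341.32923171 205.017165  ] [array([347.2, 167.2]), array([339.2, 218.8])]
```

View pics/s6.png

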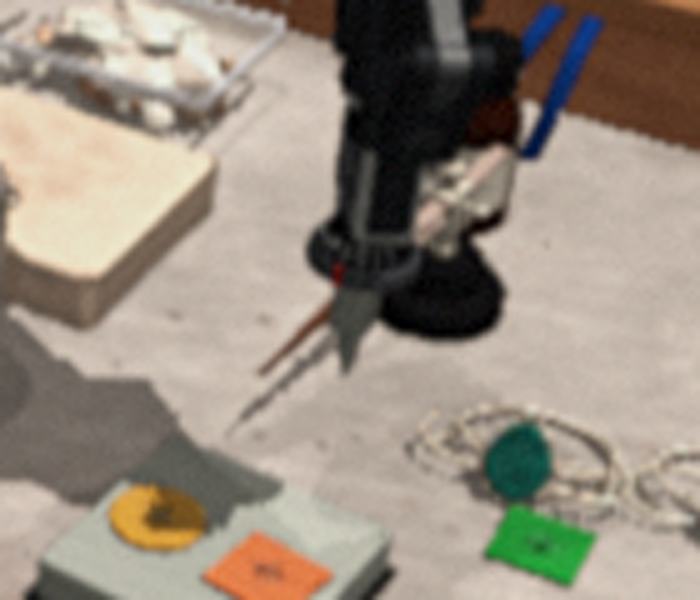

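Run:
```python
from h import *
p,M,o=pose();print(p);s=bot.get_calibration('scene')
tip=p-[0,0,91.2]
print('mark scene',atz(s,303.6,248,27),'tip scene',atz(s,340.2,219.4,tip[2]),tip)
```

```text
[ 535.39824348 -219.00403826  187.36819034]
mark scene [ 500.8439213  -169.57503157   27.        ] tip scene [ 535.83302724 -221.06280077   96.16819034] [ 535.39824348 -219.00403826   96.16819034]
```

Call:
{"name": "jog_arm", "arguments": {"plan": [[10,0.3,0,0,1],[20,0.5,0,0,1],[20,0.5,5,0,1],[10,0.3,15,0,1],[3.5,0,15,0,1],[0,0,12,0,1],[0,0,6,0,1],[0,0,0,0,1],[0,0,0,0,1]]}}

```text
time: 12.78
ee_pos: [500.5, -166.5, 134.3]
eef_rot: [0.0, 0.461, 0.888, 0.0]
ft_force: [0.2, 0.4, -1.4]
width: 0.271
```

```bash
cat > sc.py <<'E'
from h import *
import sys
p,M,o=pose();print(p)
im=bot.grab_frame('scene');s=bot.get_calibration('scene')
u=proj(s,[500,-166,40]).astype(int);print(u,[proj(s,x).round(1) for x in(p-[0,0,91.2],[500.3,-166,27])])
a=im[u[1]-32:u[1]+28,u[0]-40:u[0]+40];cv2.imwrite(f'pics/{sys.argv[1]}.png',cv2.resize(a[:,:,::-1],None,fx=10,fy=10,interpolation=cv2.INTER_CUBIC))
im=bot.grab_frame('top');s=bot.get_calibration('top')
u=proj(s,[500,-166,40]).astype(int)
a=im[u[1]-40:u[1]+35,u[0]-50:u[0]+50];cv2.imwrite(f'pics/{sys.argv[1]}t.png',cv2.resize(a[:,:,::-1],None,fx=8,fy=8,interpolation=cv2.INTER_CUBIC))
E
python3 sc.py s7; python3 look.py w7
```

```text
[ 500.49291887 -166.51781788  134.25450134]
[302 242] [array([302.8, 241. ]), array([301.8, 247.5])]
[ 500.5  -166.47  134.47] toolx ang 125.16 z [ 1.1e-03 -5.0e-04 -1.0e+00] 12.875 F [-0.33  0.37 -1.96] T [-0.032  0.015 -0.015] 0.27019670350259467
```

View pics/s7.png

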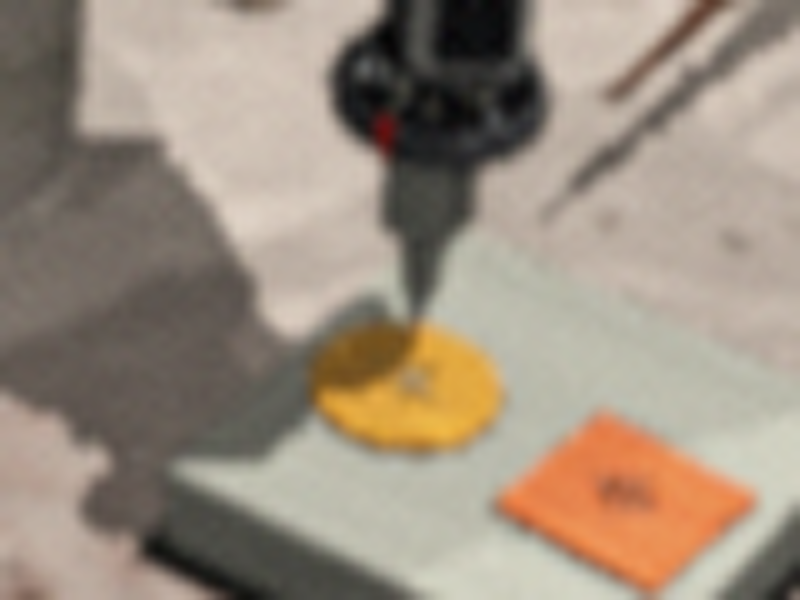

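View pics/w7.png

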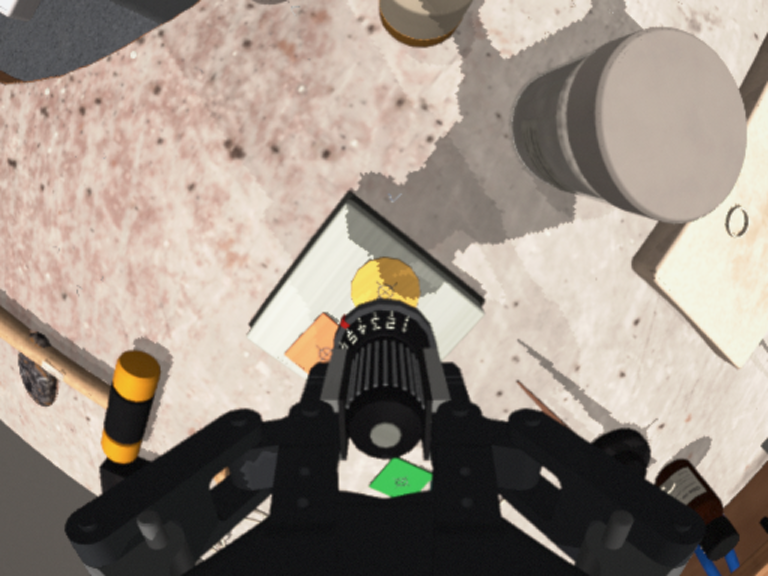

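View pics/s7t.png

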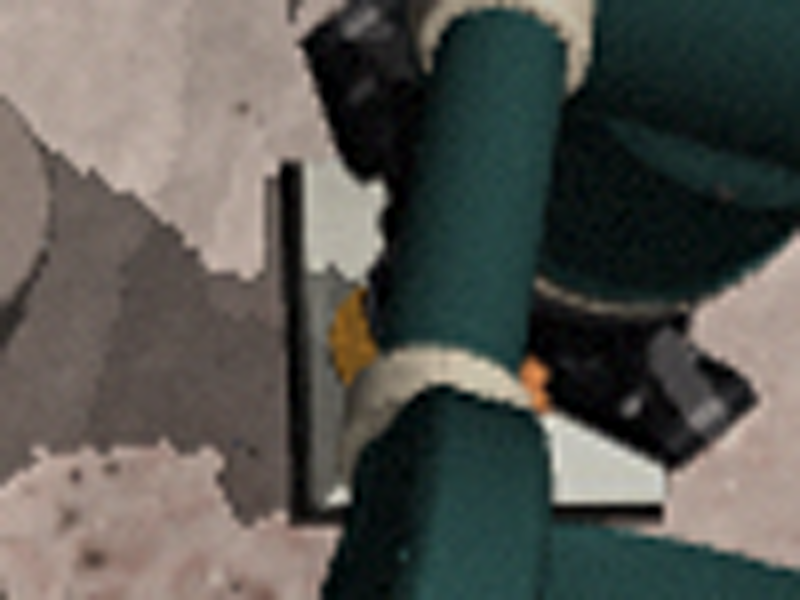

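Run:
```python
from h import *
p,M,o=pose();w=bot.get_calibration('wrist')
im=bot.grab_frame('wrist');a=im[165:225,220:300];cv2.imwrite('pics/w8.png',cv2.resize(a[:,:,::-1],None,fx=10,fy=10,interpolation=cv2.INTER_CUBIC))
m=atz(w,257.3,194,27,True);print('mark',m,'tool',M.T@(m-p))
hs=bot.masks_of('scene','punch')
print([(d['score'],d['pixels'].sum()) for d in hs])
if hs:
    ys,xs=np.nonzero(hs[0]['pixels']);
    for y in range(ys.max()-14,ys.max()+1): print(y,xs[ys==y].min(),xs[ys==y].max())
im=bot.grab_frame('scene');print(im[228:246,296:312].sum(2))
```

```text
mark [ 501.18327122 -164.65726056   27.        ] tool [  1.08864148   1.5628573  107.46651742]
[(0.82, np.int64(305))]
225 300 311
226 301 309
227 301 309
228 300 309
229 300 309
230 300 309
231 300 308
232 301 308
233 301 307
234 302 306
235 302 305
236 302 305
237 302 305
238 302 305
239 303 304
[[585 592 566 499 302 200 212 205 209 221 208 183 207 350 486 519]
 [581 566 538 472 281 198 201 207 210 217 217 191 220 349 494 519]
 [567 540 534 447 255 191 195 208 208 211 206 181 230 374 490 516]
 [558 544 520 430 248 187 201 207 210 199 194 198 274 419 498 507]
 [557 557 534 461 302 204 196 209 208 202 199 250 377 474 523 502]
 [559 563 557 524 429 297 211 192 207 203 239 371 475 533 533 520]
 [561 558 550 540 522 421 262 182 199 227 337 472 530 540 540 545]
 [546 541 537 547 533 464 300 188 196 274 428 520 541 534 539 541]
 [530 532 544 544 545 492 301 195 203 308 454 541 549 534 533 536]
 [542 562 564 552 558 514 303 197 210 333 500 552 550 545 540 534]
 [575 565 551 543 547 501 319 204 224 371 530 570 563 547 543 535]
 [543 500 451 448 474 503 372 226 272 441 557 560 559 555 548 550]
 [441 386 346 330 394 497 421 257 351 496 554 560 557 560 558 552]
 [346 323 306 287 325 425 416 311 415 531 562 556 558 553 556 559]
 [303 289 280 262 260 308 345 339 455 518 536 548 555 556 558 555]
 [271 260 235 243 227 246 284 383 462 484 497 527 533 545 555 555]
 [267 241 226 230 229 227 274 389 461 458 474 487 502 518 523 547]
 [242 241 227 223 231 233 295 397 448 451 460 460 466 485 502 535]]
```

View pics/w8.png

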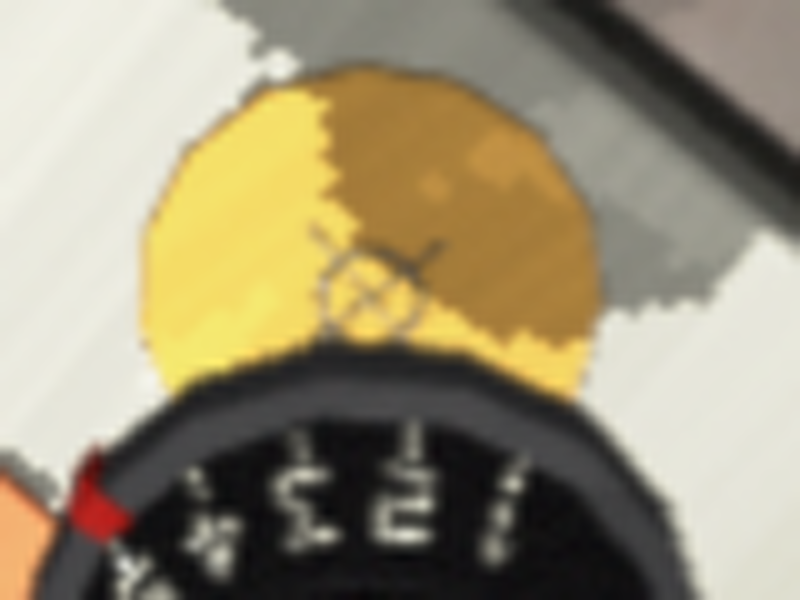

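Call:
{"name": "jog_arm", "arguments": {"plan": [[0.3,0.3,3,0,1],[0,0,3,0,1],[0,0,3,0,1],[0,0,1,0,1],[0,0,0,0,1],[0,0,0,0,1],[0,0,0,0,1],[0,0,0,0,1]]}}

```text
time: 14.08
ee_pos: [500.1, -165.7, 124.0]
eef_rot: [0.0, 0.46, 0.888, 0.0]
ft_force: [0.5, 0.0, -1.2]
width: 0.27
```

```bash
python3 sc.py s9; python3 look.py w9
```

```text
[ 500.07344134 -165.71642468  123.98594169]
[302 242] [array([301.9, 245.1]), array([301.8, 247.5])]
[ 500.01 -165.71  123.95] toolx ang 125.17 z [ 1.e-04 -0.e+00 -1.e+00] 14.175 F [ 0.77  0.33 -1.36] T [0.006 0.049 0.012] 0.2697494922168676
```

View pics/s9.png

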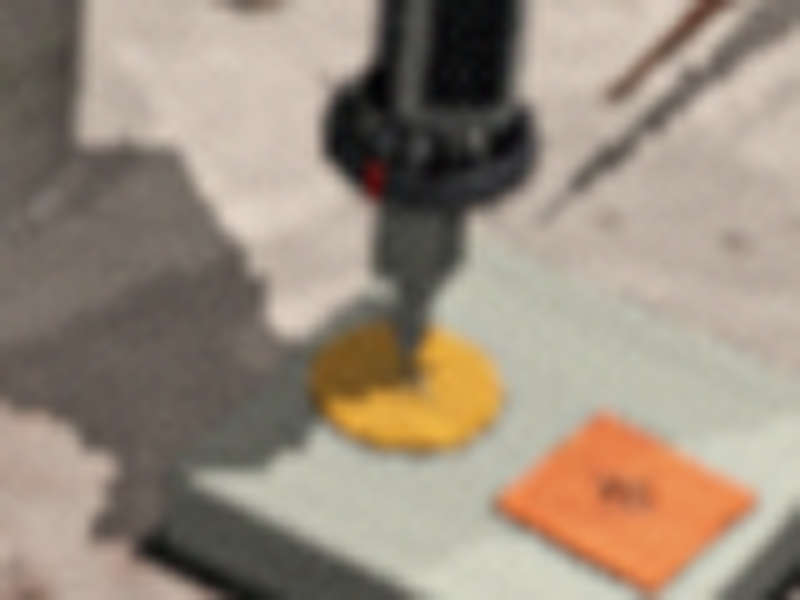

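View pics/w9c.png

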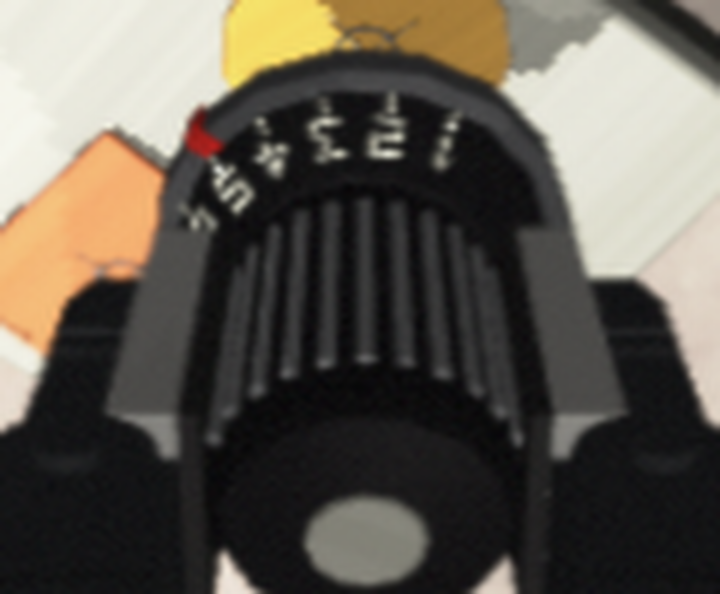

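Run:
```python
from h import *
im=np.mean([bot.grab_frame('scene').astype(float) for _ in range(4)],0)
a=im[225:262,290:322]
cv2.imwrite('pics/s10.png',cv2.resize(a[:,:,::-1].astype(np.uint8),None,fx=18,fy=16,interpolation=cv2.INTER_CUBIC))
print(im[238:252,296:312].sum(2).astype(int))
# blank ellipse
hsv=cv2.cvtColor(im.astype(np.uint8),cv2.COLOR_RGB2HSV)
d=bot.masks_of('scene','brass_blank')[0];ys,xs=np.nonzero(d['pixels']);print(d['score'],xs.min(),xs.max(),ys.min(),ys.max())
m=((hsv[...,0]>17)&(hsv[...,0]<28)&(hsv[...,1]>150)).astype(np.uint8);m[:225]=0;m[262:]=0;m[:,:288]=0;m[:,325:]=0
cs,_=cv2.findContours(m,cv2.RETR_EXTERNAL,cv2.CHAIN_APPROX_NONE);c=max(cs,key=cv2.contourArea);print(cv2.fitEllipse(cv2.convexHull(c)),cv2.boundingRect(c))
s=bot.get_calibration('scene')
ring=np.array([proj(s,[500.3+19*np.cos(t),-166+19*np.sin(t),27]) for t in np.linspace(0,6.28,60)]);print(ring.min(0),ring.max(0))
print(bot.get_obs()['time'])
```

```text
[[573 572 528 476 402 292 207 199 203 269 405 515 556 558 548 543]
 [555 491 431 416 396 314 216 192 228 350 502 562 562 558 554 555]
 [454 373 321 300 303 264 208 205 269 427 551 565 564 556 555 554]
 [349 317 304 272 254 220 201 218 294 460 557 566 561 555 557 556]
 [298 292 284 256 234 204 199 216 288 445 532 552 557 550 557 556]
 [266 258 246 241 225 195 196 214 303 435 505 531 539 548 554 556]
 [242 230 230 228 219 207 208 241 340 440 476 489 500 523 528 544]
 [237 233 232 228 234 220 209 270 383 445 462 465 468 481 505 534]
 [233 234 231 226 228 219 201 244 348 408 461 464 455 463 492 533]
 [233 228 236 225 215 214 210 258 350 413 457 466 463 461 476 521]
 [224 223 239 255 262 279 285 321 409 454 460 465 465 457 460 490]
 [261 262 301 372 391 389 379 382 414 448 451 458 464 461 463 467]
 [392 387 403 444 460 451 443 438 436 444 453 459 457 458 461 469]
 [440 458 463 463 463 463 459 470 473 467 460 456 454 450 445 467]]
0.67 293 311 242 254
((302.0535888671875, 248.41917419433594), (11.345735549926758, 17.878032684326172), 95.25592803955078) (293, 243, 19, 12)
[292.00361081 241.25168047] [311.69283796 253.9033523 ]
14.475
```

View pics/s10.png

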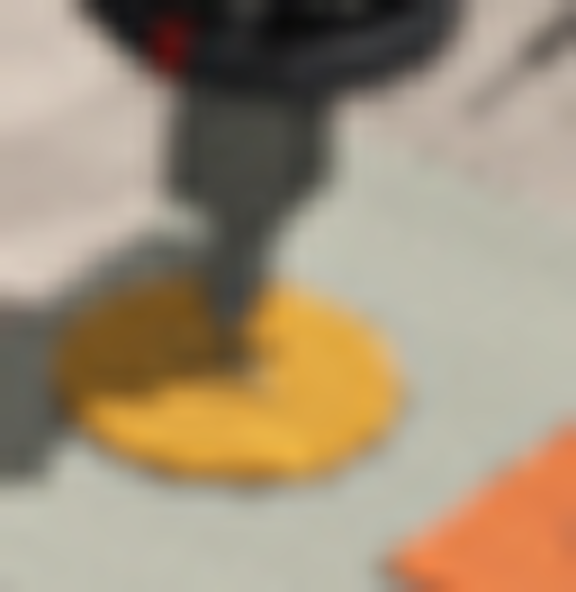

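Run:
```python
from h import *
p,M,o=pose();print(p,o['joint_velocities'].round(4),o['ft_force'].round(2),o['width'],o['time'])
print(bot.hand_in())
```

```text
[ 499.97407426 -165.69294253  123.87333764] [ 0.0003  0.0014  0.0011 -0.0016  0.0012 -0.0005] [ 0.06 -1.   -2.31] 0.264077402566727 14.475
the job is handed in; nothing more can be done
None
```

I turned the force sleeve to 5 in the stand, drew the punch out and carried it over the bench. It finished upright over the scribed circle on the brass blank, still gripped, and I handed the job in at 14.5 s.

- **Sleeve:** the index line first stood about midway between 2 and 3, so I turned the sleeve 50.5° clockwise. The wrist picture then showed the line on the 5, and it still did after the lift and at the final pose.
- **Point over the circle:** the scene picture put the point within about 1 mm of the circle's centre (the circle is 8 mm across). The scene and wrist estimates of the mark differed by 1–2 mm, so I aimed between them. An early reading from the top camera put the mark about 4 mm off in x, but I did not use it. The arm hid the point from the top camera at the end, and the collar hid it from the wrist camera.
- **Height:** the point is about 5.8 mm above the metal by the arm's position, and the scene picture agrees.
- **At rest:** the joint speeds were near zero and the wrist force was about 2 N, roughly the punch's weight.
- **Rest of the scene:** I saw nothing else moved in the pictures, but I did not re-measure the other things at the end.

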